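Refit the steam generator's filler cap

TASK

Screw the black filler cap back onto the brass filler neck of the steam generator until it is fully home and sits square. Do not cross-thread or force it: feel for the thread start and keep the forces light. Leave the thread spool and the pin tin where they are.

Things in the scene. Friction and masses are not known exactly. Their poses are not given: they have to be found in the camera images.
- steamer: White box-shaped steam generator with a steel top, 220 x 280 mm, 150 mm tall, too heavy to move; origin at the centre of its underside, z up. Its brass filler neck stands on its top.
- neck_rim (a point): Centre of the top rim of the brass filler neck, 26 mm above the steam generator's top. The neck is 40 mm in diameter with a 2 mm bevelled rim; its four-start right-handed thread begins 8 mm below the rim and is 50 mm across. The starts are 90 deg apart; where they lie round the neck is told by no pose and has to be felt for. The neck does not turn.
- neck_thread (a point): Point on the neck's axis at the thread tops, 8 mm below neck_rim. Turned clockwise (from above) too early, the cap's lugs jam against upstanding thread ends. Turned anticlockwise with a light push they slide on the flat tops and within 90 deg drop about 8 mm into gaps (0.2 rad of play, then a stop). From there clockwise runs the cap in: 5.6 mm per rad, 1.6 mm of axial play, home in 0.7 to 1.2 rad.
- cap: Black round filler cap, 60 mm across, standing on its open side; 0.08 to 0.17 kg. Origin at the centre of its lower edge, z up. Its disc's top is at z = 24.5 mm; on it stands a grey grip bar, 16 mm wide (along the cap's y), 52 mm long (along the cap's x), its top at z = 50 mm.
- cap_ceiling (a point): Centre of the cap's inner ceiling, 20.5 mm above its lower edge; fully home it lies on neck_rim. On the thread tops it is about 12 mm above neck_rim (15 mm if on the thread ends), dropped in about 4 to 5 mm. Four lugs inside, 42 mm clear between facing ones, catch the thread. It turns freely with under 0.1 N m; stop, jam and home are hard: keep under 0.3 N m (over 80 N of contact force spoils it).
- spool: Bystander: wooden thread spool, 40 mm across, 50 mm tall, upright; origin under its centre.
- pin_tin: Bystander: round steel pin tin, 62 mm across, 34 mm tall; origin under its centre.

How it is judged:
On the way:
1. the cap has dropped squarely into the thread start (horizontal distance between cap and neck_rim below 0.004 m and z of cap in the frame of neck_rim between -0.0185 and -0.0125 m and angle between cap's own z axis and vertical below 0.1 rad), for 0.1 s.
At the end, for the whole second after the job is handed in: The cap is screwed home on the filler neck: its lower edge 18.5 mm or more below the neck's rim (20.5 mm is fully home), centred within 4 mm, level within 0.05 rad, at rest and released (horizontal distance between cap and neck_rim below 0.004 m and z of cap in the frame of neck_rim below -0.0185 m and angle between cap's own z axis and vertical below 0.05 rad and linear speed of cap below 0.01 m/s); the robot touches nothing.
It fails at once if the cap is forced against the steam generator or its neck with more than 80 N (contact force between cap and steamer above 80 N).
It fails at once if the spool or the pin tin is pushed more than 25 mm from its place (distance of any of spool, pin_tin from where it was at the start of the episode above 0.025 m).
It also fails if it takes over 61 s, if anything falls off the work surface, if the arm or the gripper's body presses on something with over 40 N, if the wrist force passes 120 N, or if a joint passes its speed limit or range.

ROBOT

A 6-joint arm with a two-finger parallel gripper is mounted at the origin on the work surface. World frame = base frame: x ahead of the robot, y to its left, z up, the work surface at z = 0. Lengths are in m, angles in rad, forces in N, time in s.
With the tool pointing down it reaches from about 0.425 to 1.125 m from the base axis. Payload 14.9 kg.
Tool frame: the origin (TCP) lies at the very end of the fingers, on their centre line; the grasp point (between the pads) lies 19 mm behind it; z points along the fingers, y is the line along which they close (so a half turn about z gives the same grasp; the last joint's range is limited). The gripper opens to 91 mm and grips with 3 to 60 N. Pads are 32 mm wide; open, the fingers measure 118 mm over their backs; the gripper's body (76 mm by 178 mm) begins 60 mm behind the grasp point.
Start: joints at [-1.271, 0.379, 1.734, -0, 1.028, -0.033], TCP at [0.229, -0.662, 0.214] pointing down, gripper open.
Joint ranges: [-2.77, 2.77], [-0.74, 2.19], [0, 2.66], [-1.06, 4.2], [0.31, 2.87], [-3.08, 3.08]. Speed limits (rad/s): [1.89, 1.89, 2.39, 3.14, 3.14, 3.14].

INTERFACE

Orientations are given as a unit quaternion [x, y, z, w].
In Python, from bench import get_obs, get_image, get_calibration, close_job gives the robot as it stands.
- The arm moves only by the tool play_rows, never from a script. Its argument "plan" is text: rows parted by semicolons, each of 7 numbers parted by spaces: the turn, a rotation vector about the tool's x, y, z in rad, then the shift along the tool's x, y, z in mm, then the closure in counts, from 0 (fully open) to 255 (shut). A call has 1 to 20 rows; each row shifts and turns the commanded pose from where the row before left it, along the tool's axes as they then stand; what a row does not reach is not made up. A row lasts 1/8 s, in which the tool goes at most 62.5 mm and 10.7 degrees, less where a joint would pass 70% of its speed; a pose out of reach is approached as far as the arm can. A call is refused whole if a number of a shift passes 62.5 or a number of a turn 0.188, either way. A call with a gripper value outside its range is refused whole. The fingers move at their own pace and stop on an object; "grip_force" is the grip in N (left out, the last holds). Time passes only in rows, so rows that do not move let the fingers close. It gives the time, the measured TCP pose, the force, the opening and the grip force at its end, in the units of the state.
- get_obs(): the state, without advancing time (a new reading comes with each control period).
- get_image(name): name is "scene" or "top"; returns (picture, depth): 480x640x3 uint8, red, green, blue; 480x640 float32, m along the optical axis (not along the pixel's ray), 0 where there is no reading.
- get_calibration(name): a dict with "fx", "fy", "cx", "cy" (pixels), "origin" and "attitude" of the camera in the world. Camera axes: x right, y down, z forward; pixel columns grow to the right and rows downward; lengths in m; the calibration is good to about 2 mm. A picture is of the moment at which its call begins. get_calibration takes no time and is no camera call.
- close_job(): hands the job in; it is judged then, once.
The state is a dict: "time_s": time; "q": joint angles; "joint_vel": joint speeds; "joint_torque": joint torques, N m; "tcp_pos": TCP position; "tool_rot": TCP orientation; "wrist_force": force on the tool from outside, world axes, zero at the start; "torque": the same for the moment, N m; "width": finger opening in m; "grasp_force": force on a finger pad.
Only numpy, scipy, OpenCV 4.12 (cv2) and the standard library are available. Lean on these libraries where they do the work, as an engineer would, in place of code of your own. Each camera call takes 0.05 s, during which the arm holds its last target. There are 200 camera calls.

## Working session

There is one attempt and no reset: what is moved stays moved. The work goes in short steps, Python scripts to look and compute and a tool call to move; the robot and the scene stay as the last step left them, time stands still between calls to the robot, and variables do not carry over. Pictures are saved under pics/ and viewed, at most 10 in all, crops included, and the job is handed in when it is done.

Besides the shell and the picture viewer there is one more tool, called after "Request:" as name(argument=value, ...) on one line, values as JSON. play_rows: Moves the arm, as the interface text tells. Its arguments: {"type":"object","properties":{"plan":{"type":"string"},"grip_force":{"type":"number"}},"required":["plan"]}

```bash
mkdir -p pics
python3 - <<'E'
from bench import *
import cv2,numpy as np
o=get_obs();print(o)
for n in("scene","top"):
    p,d=get_image(n);c=get_calibration(n);print(n,c)
    cv2.imwrite(f"pics/{n}0.png",p[:,:,::-1]);np.savez(f"{n}0.npz",p=p,d=d)
E
```

```text
{'time_s': 0.0, 'q': array([-1.27129011e+00,  3.79426312e-01,  1.73475966e+00, -1.17705409e-05,
        1.02850898e+00, -3.33274472e-02]), 'joint_vel': array([ 0.00078289, -0.00143386, -0.00035815,  0.00054752,  0.00250713,
       -0.00028559]), 'joint_torque': array([-2.93015946e-04, -7.63732982e+01, -4.34373236e+01,  6.49614679e-02,
        4.24836308e-02, -1.10007063e-04]), 'tcp_pos': array([ 0.2285647 , -0.66122103,  0.2132863 ]), 'tool_rot': array([ 9.86183994e-01,  1.65652726e-01, -7.81307461e-05, -5.45608887e-04]), 'wrist_force': array([ 0.83744175, -0.68460606,  0.24388478]), 'torque': array([ 0.03454007,  0.04035988, -0.04096661]), 'grasp_force': 0.0, 'width': 0.09117369079769251}
scene {'fx': 558.9282603584304, 'fy': 558.9282603584304, 'cx': 315.66550193396324, 'cy': 243.6135775112512, 'origin': array([ 1.12022643, -0.4058469 ,  0.75165286]), 'attitude': array([ 0.8044916 ,  0.44255341, -0.19421985, -0.34528018])}
top {'fx': 524.5711363315157, 'fy': 524.5711363315157, 'cx': 321.61493174547167, 'cy': 236.33713104795208, 'origin': array([ 0.41530304, -0.06435675,  1.22501396]), 'attitude': array([-0.69812043,  0.71417544, -0.04078205,  0.03030068])}
```

View pics/scene0.png

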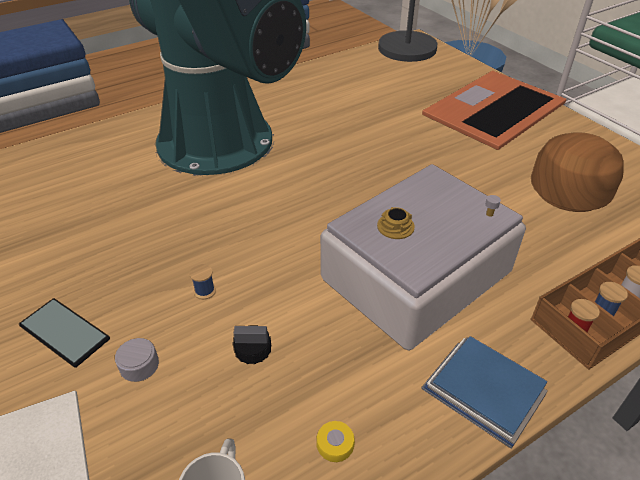

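View pics/top0.png

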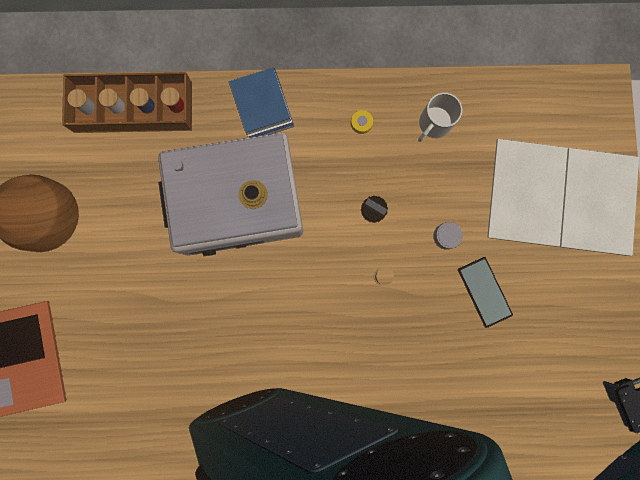

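The scene view shows the neck at (396,222), the cap at (252,344), the spool at (203,285) and the tin at (136,359). In the top view the neck is at (252,193), the cap at (374,209) with its bar slanting, the spool at (384,277) and the tin at (448,236).

```bash
cat > h.py <<'E'
import numpy as np,cv2
from scipy.spatial.transform import Rotation as R
from bench import *
def cloud(n,d):
    c=get_calibration(n);v,u=np.mgrid[:480,:640]
    P=np.stack([(u-c['cx'])/c['fx']*d,(v-c['cy'])/c['fy']*d,d],-1)
    return P@R.from_quat(c['attitude']).as_matrix().T+c['origin']
def ray(n,uv,z):
    c=get_calibration(n);r=R.from_quat(c['attitude']).apply([(uv[0]-c['cx'])/c['fx'],(uv[1]-c['cy'])/c['fy'],1])
    return c['origin']+r*(z-c['origin'][2])/r[2]
E
python3 - <<'E'
from h import *
for n,cap,neck,table in(("top",(374,209),(252,193),(330,300)),("scene",(252,344),(396,222),(300,400))):
    f=np.load(n+"0.npz");d=f['d'];p=f['p'].astype(int);W=cloud(n,d);v,u=np.mgrid[:480,:640]
    print(n,"table z",W[table[1],table[0]])
    near=lambda c,r:(abs(u-c[0])<r)&(abs(v-c[1])<r)&(d>0)
    m=near(cap,30)
    for lo,hi in((.04,.06),(.015,.035)):
        q=W[m&(W[...,2]>lo)&(W[...,2]<hi)]
        rc=cv2.minAreaRect((q[:,:2]*1000).astype(np.float32));print("cap",lo,len(q),np.median(q[:,2]),rc)
    m=near(neck,28)
    print("steamer top",np.median(W[near(neck,45)&(W[...,2]>.14)&(W[...,2]<.16)][:,2]))
    for lo,hi in((.156,.19),(.172,.182),(.160,.171)):
        q=W[m&(W[...,2]>lo)&(W[...,2]<hi)]
        if len(q)<5: continue
        rc=cv2.minEnclosingCircle((q[:,:2]*1000).astype(np.float32));print("neck",lo,len(q),np.median(q[:,2]),rc)
    # colour masks
    bl=((p.max(-1)<60)&near(cap,30)).astype(np.uint8)
    hsv=cv2.cvtColor(f['p'],cv2.COLOR_RGB2HSV)
    br=(near(neck,24)&((hsv[...,1]>80)|(hsv[...,2]<70))).astype(np.uint8)
    for nm,mk,z in(("cap",bl,.0245),("neck",br,.168)):
        c=max(cv2.findContours(mk,0,2)[0],key=cv2.contourArea);e=cv2.minEnclosingCircle(c);print(nm,e,ray(n,e[0],z))
f=np.load("top0.npz");W=cloud("top",f['d'])
for nm,(a,b) in(("spool",(384,277)),("tin",(448,236))):print(nm,W[b,a])
im=[cv2.resize(np.load(n+"0.npz")['p'][b-30:b+30,a-30:a+30,::-1],(390,390),interpolation=0) for n,a,b in(("top",374,209),("top",252,193))]
cv2.imwrite("pics/c1.png",np.hstack(im))
E
```

```text
top table z [ 0.38992416 -0.09993986  0.00067364]
cap 0.04 172 0.05065969405824711 ((598.6578369140625, -206.74830627441406), (51.02227020263672, 16.797544479370117), 55.76268005371094)
cap 0.015 348 0.02462966923312726 ((598.6204833984375, -206.37118530273438), (58.633487701416016, 59.955013275146484), 76.79777526855469)
steamer top 0.15027415963900703
neck 0.156 484 0.17388400436082196 ((629.2219848632812, 57.610137939453125), 44.261451721191406)
neck 0.172 292 0.17615642435840084 ((614.3925170898438, 60.41328048706055), 22.79470443725586)
neck 0.16 140 0.16769364511424434 ((613.9539184570312, 58.58170700073242), 25.450023651123047)
cap ((373.79412841796875, 209.0490264892578), 12.829500198364258) [ 0.597079   -0.20590227  0.0245    ]
neck ((252.625, 194.0), 14.513564109802246) [0.61160471 0.05728002 0.168     ]
scene table z [ 7.21653929e-01 -1.88991914e-01 -5.02718488e-04]
cap 0.04 392 0.04991027441750201 ((599.7532348632812, -206.43942260742188), (51.631195068359375, 18.660724639892578), 55.59672164916992)
cap 0.015 622 0.024697119244458887 ((602.077880859375, -205.85025024414062), (55.67025375366211, 60.683448791503906), 13.153950691223145)
steamer top 0.15056257174971965
neck 0.156 671 0.17297505522988166 ((615.4255981445312, 58.15753173828125), 28.45237922668457)
neck 0.172 355 0.1765206280967364 ((613.2373657226562, 59.744937896728516), 23.214941024780273)
neck 0.16 231 0.16736024121757231 ((614.793212890625, 59.99529266357422), 26.585683822631836)
cap ((252.9310302734375, 344.0689697265625), 20.71263885498047) [ 0.60874516 -0.20786712  0.0245    ]
neck ((395.5647888183594, 224.4335479736328), 18.630844116210938) [0.62504984 0.05013251 0.168     ]
spool [ 0.4391738  -0.22065639  0.04976039]
tin [ 0.52949096 -0.37231665  0.03600818]
```

View pics/c1.png

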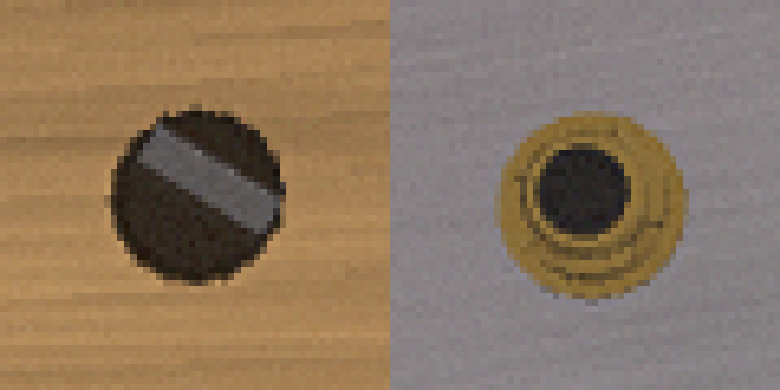

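The crop shows the cap's bar running from upper left to lower right. The neck's dark bore sits up and left of its flange, which is parallax. Next I refine the rim and compute the approach.

```bash
cat >> h.py <<'E'
def shift(target,toolx_deg):
    o=get_obs();a=np.radians(toolx_deg);d=np.array(target)-o['tcp_pos']
    X=np.array([np.cos(a),np.sin(a),0]);Y=np.array([np.sin(a),-np.cos(a),0])
    return 1000*np.array([d@X,d@Y,-d[2]])
def yaw():
    m=R.from_quat(get_obs()['tool_rot']).as_matrix();return np.degrees(np.arctan2(m[1,0],m[0,0]))
E
python3 - <<'E'
from h import *
for n,neck in(("top",(252,193)),("scene",(396,218))):
    f=np.load(n+"0.npz");d=f['d'];W=cloud(n,d);v,u=np.mgrid[:480,:640]
    hsv=cv2.cvtColor(f['p'],cv2.COLOR_RGB2HSV)
    mk=((abs(u-neck[0])<22)&(abs(v-neck[1])<18)&(hsv[...,2]<75)).astype(np.uint8)
    c=max(cv2.findContours(mk,0,1)[0],key=cv2.contourArea)
    e=cv2.fitEllipse(c);P=np.array([ray(n,q[0],.176)[:2] for q in c]);print(n,e,ray(n,e[0],.176),cv2.minEnclosingCircle((P*1000).astype(np.float32)))
    for lo,hi in((.1735,.1785),(.166,.170)):
        q=W[(abs(u-neck[0])<28)&(abs(v-neck[1])<28)&(W[...,2]>lo)&(W[...,2]<hi)][:,:2]
        print(lo,len(q),q.mean(0),np.percentile(q,[2,98],axis=0))
print(yaw(),shift([.5987,-.2065,.15],55.7))
E
```

```text
top ((251.16091918945312, 191.89906311035156), (12.728367805480957, 13.436195373535156), 78.2984619140625) [0.61448942 0.05927253 0.176     ] ((614.6842041015625, 59.475669860839844), 14.259481430053711)
0.1735 220 [0.61386113 0.05936736] [[0.59605406 0.04131241]
 [0.63101843 0.07791873]]
0.166 81 [0.61043883 0.05690497] [[0.5892688  0.03606904]
 [0.63675459 0.08280637]]
scene ((396.8038330078125, 213.8874053955078), (10.825789451599121, 17.329500198364258), 93.94737243652344) [0.6128781  0.06125245 0.176     ] ((612.7183227539062, 61.37000274658203), 14.520212173461914)
0.1735 307 [0.61582192 0.05832925] [[0.59775989 0.04156914]
 [0.63276189 0.07628878]]
0.166 127 [0.62206656 0.05108317] [[0.5908504  0.03523583]
 [0.63817816 0.08480984]]
19.068309810224093 [584.26692051  49.49358744  63.36975805]
```

Request:
play_rows(plan="0 0 -0.16 0 0 0 0;0 0 -0.16 0 0 0 0;0 0 -0.16 0 0 0 0;0 0 -0.16 0 0 0 0;0 0 0 58 5 6 0;0 0 0 58 5 6 0;0 0 0 58 5 6 0;0 0 0 58 5 6 0;0 0 0 58 5 6 0;0 0 0 58 5 6 0;0 0 0 58 5 6 0;0 0 0 58 5 6 0;0 0 0 58 5 6 0;0 0 0 58 5 6 0;0 0 0 0 0 0 0;0 0 0 0 0 0 0", grip_force=15)

```text
time_s: 2.1
tcp_pos: [0.5961, -0.2104, 0.1536]
tool_rot: [0.884, 0.468, -0.0, -0.0]
wrist_force: [-0.0, 0.5, -0.4]
width: 0.0913
grasp_force: 0.0
```

```bash
python3 -c "
from h import *
o=get_obs();print(yaw(),o['q'],o['tcp_pos'],o['wrist_force'],shift([.5987,-.2065,.0275],55.7))"
```

```text
55.769708202212406 [-3.76132013e-01  3.50957013e-01  1.90217248e+00 -1.75626253e-04
  8.89206606e-01  2.21410086e-01] [ 0.59612666 -0.21041916  0.15361022] [-0.0330237   0.46680664 -0.38344531] [ 4.68775604e+00 -8.27194630e-02  1.26110222e+02]
```

Request:
play_rows(plan="0 0 0 2.4 0 40 0;0 0 0 2.3 0 40 0;0 0 0 0 0 26 0;0 0 0 0 0 12 0;0 0 0 0 0 8 0;0 0 0 0 0 0 0;0 0 0 0 0 0 160;0 0 0 0 0 0 220;0 0 0 0 0 0 255;0 0 0 0 0 0 255;0 0 0 0 0 0 255;0 0 0 0 0 0 255;0 0 0 0 0 0 255;0 0 0 0 0 0 255", grip_force=15)

```text
time_s: 3.85
tcp_pos: [0.5992, -0.2065, 0.0279]
tool_rot: [0.884, 0.467, 0.0, 0.0]
wrist_force: [-0.0, 0.1, -0.1]
width: 0.0157
grasp_force: 15.0
```

Request:
play_rows(plan="0 0 0 0 0 0 255;0 0 0 0 0 0 255;0 0 0 0 0 -20 255;0 0 0 0 0 -50 255;0 0 0 0 0 -60 255;0 0 0 0 0 -60 255;0 0 0 0 0 -10 255;0 0 0 0 0 0 255", grip_force=40)

```text
time_s: 4.85
tcp_pos: [0.5992, -0.2065, 0.2289]
tool_rot: [0.884, 0.467, 0.0, 0.001]
wrist_force: [-0.4, 0.4, -0.4]
width: 0.0157
grasp_force: 40.0
```

```bash
python3 -c "
from h import *
o=get_obs();print(yaw(),o['tcp_pos'],o['wrist_force'],o['torque'],shift([.614,.0597,.2279],yaw()))"
```

```text
55.73905228084555 [ 0.59919421 -0.20650021  0.22889147] [-0.35624604  0.42169354 -0.43395509] [ 0.02896684 -0.0678151  -0.03670607] [ 228.34484354 -137.62410485    0.99147436]
```

Request:
play_rows(plan="0 0 0 45.6 -27.5 0 255;0 0 0 45.6 -27.5 0 255;0 0 0 45.6 -27.5 0 255;0 0 0 45.6 -27.5 0 255;0 0 0 45.6 -27.5 0 255;0 0 0 0 0 0 255;0 0 0 0 0 0 255")

```text
time_s: 5.72
tcp_pos: [0.613, 0.0591, 0.2264]
tool_rot: [0.884, 0.468, -0.001, -0.0]
wrist_force: [-0.7, -0.4, -2.1]
width: 0.0153
grasp_force: 40.0
```

Run:
```python
from h import *
o=get_obs();print(yaw(),o['tcp_pos'],o['wrist_force'],o['torque'],o['q'],shift([.614,.0597,.2279],yaw()))
for n in("scene","top"):
    p,d=get_image(n);np.savez(n+"1.npz",p=p,d=d)
    W=cloud(n,d);q=W[(abs(W[...,0]-.614)<.045)&(abs(W[...,1]-.06)<.045)&(d>0)]
    for lo,hi in((.198,.212),(.212,.222),(.222,.228)):
        s=q[(q[:,2]>lo)&(q[:,2]<hi)][:,:2]
        if len(s)>4:print(n,lo,len(s),cv2.minEnclosingCircle((s*1000).astype(np.float32)),np.percentile(s,[1,99],axis=0).round(4).tolist())
    u,v=(396,200) if n=="scene" else (252,193)
    cv2.imwrite(f"pics/{n}1.png",cv2.resize(p[v-60:v+60,u-80:u+80,::-1],(640,480)))
```

```text
55.76946471046805 [0.61304867 0.05910095 0.22638285] [-0.7419556  -0.43959984 -2.05619177] [-0.05431702 -0.07348409  0.10258116] [ 5.83463258e-02  2.35364428e-01  1.90097836e+00 -2.13227533e-04
  1.00777349e+00  6.55897497e-01] [ 1.03042543  0.44956359 -1.5171488 ]
scene 0.198 261 ((614.2592163085938, 57.54691696166992), 30.629850387573242) [[0.5919, 0.0284], [0.6431, 0.0799]]
scene 0.212 231 ((613.4545288085938, 58.944427490234375), 30.863759994506836) [[0.5929, 0.0287], [0.6434, 0.0813]]
scene 0.222 309 ((613.3687133789062, 58.125938415527344), 30.283254623413086) [[0.5908, 0.0296], [0.6414, 0.0799]]
```

View pics/scene1.png

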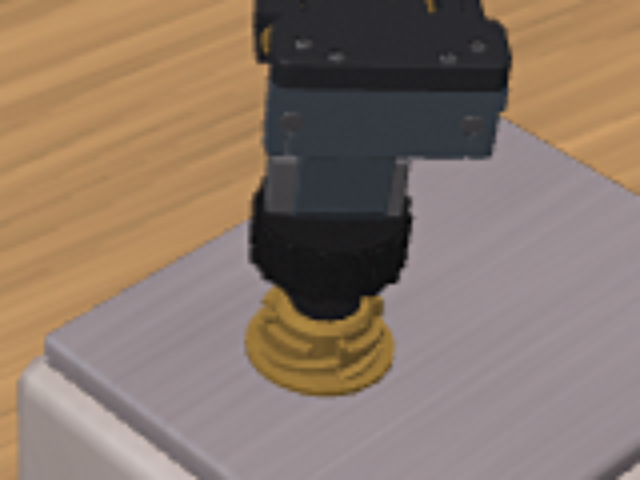

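The cap hangs level and nearly centred over the neck (cap around pixel (330,260) of the crop, neck around (320,340)). I'll descend gently while watching the force.

Request:
play_rows(plan="0 0 0 1 0.3 8 255;0 0 0 0 0 8 255;0 0 0 0 0 2 255;0 0 0 0 0 2 255;0 0 0 0 0 2 255;0 0 0 0 0 2 255;0 0 0 0 0 0 255")

```text
time_s: 6.7
tcp_pos: [0.6146, 0.06, 0.2038]
tool_rot: [0.884, 0.467, -0.0, -0.0]
wrist_force: [0.4, 0.1, -0.9]
width: 0.0156
grasp_force: 40.0
```

```bash
python3 -c "
from h import *
o=get_obs();print(yaw(),o['tcp_pos'],o['wrist_force'],o['torque'])"
```

```text
55.74111888953065 [0.61463962 0.06000873 0.2038041 ] [ 0.43721722  0.10621461 -0.93002822] [-0.06237915 -0.05072382 -0.0008872 ]
```

Request:
play_rows(plan="0 0 0 0 0 1.5 255;0 0 0 0 0 1.5 255;0 0 0 0 0 0 255")

```text
time_s: 7.08
tcp_pos: [0.6147, 0.06, 0.2008]
tool_rot: [0.884, 0.467, -0.0, -0.0]
wrist_force: [-0.4, 0.1, -0.9]
width: 0.0156
grasp_force: 40.0
```

Request:
play_rows(plan="0 0 0 0 0 1.5 255;0 0 0 0 0 1 255;0 0 0 0 0 0 255")

```text
time_s: 7.45
tcp_pos: [0.6147, 0.06, 0.1983]
tool_rot: [0.884, 0.467, -0.0, -0.0]
wrist_force: [0.1, 0.2, -1.1]
width: 0.0158
grasp_force: 40.0
```

Request:
play_rows(plan="0 0 0 0 0 1 255;0 0 0 0 0 1 255;0 0 0 0 0 0 255")

```text
time_s: 7.82
tcp_pos: [0.6146, 0.06, 0.1963]
tool_rot: [0.884, 0.467, -0.0, -0.0]
wrist_force: [0.4, 0.4, -1.1]
width: 0.0156
grasp_force: 40.0
```

Request:
play_rows(plan="0 0 0 0 0 1 255;0 0 0 0 0 0 255")

```text
time_s: 8.07
tcp_pos: [0.6147, 0.06, 0.1954]
tool_rot: [0.884, 0.467, 0.0, -0.0]
wrist_force: [0.4, 0.2, -0.7]
width: 0.0158
grasp_force: 40.0
```

Request:
play_rows(plan="0 0 0 0 0 1 255;0 0 0 0 0 0 255")

```text
time_s: 8.32
tcp_pos: [0.6149, 0.06, 0.1951]
tool_rot: [0.884, 0.467, 0.0, 0.0]
wrist_force: [-2.4, -0.5, 6.8]
width: 0.0157
grasp_force: 40.0
```

Request:
play_rows(plan="0 0 -0.06 0 0 0.5 255;0 0 -0.06 0 0 0 255;0 0 0 0 0 0 255")

```text
time_s: 8.7
tcp_pos: [0.6154, 0.0601, 0.195]
tool_rot: [0.854, 0.52, 0.001, 0.0]
wrist_force: [-0.7, 0.7, 9.3]
width: 0.0157
grasp_force: 40.0
```

```bash
cat > s.py <<'E'
from h import *
o=get_obs();print(yaw().round(2),o['tcp_pos'].round(4),o['wrist_force'].round(1),o['torque'].round(2))
E
python3 s.py
```

```text
62.66 [0.6154 0.0601 0.195 ] [-0.7  0.7  9.3] [0.15 0.28 0.  ]
```

Request:
play_rows(plan="0 0 -0.06 0 0 0 255;0 0 -0.06 0 0 0 255;0 0 0 0 0 0 255")

```text
time_s: 9.07
tcp_pos: [0.6154, 0.0602, 0.195]
tool_rot: [0.821, 0.57, 0.001, 0.0]
wrist_force: [-2.5, 1.0, 10.0]
width: 0.0154
grasp_force: 40.0
```

```bash
python3 s.py
```

```text
69.54 [0.6154 0.0602 0.195 ] [-2.5  1.  10. ] [0.14 0.37 0.04]
```

Request:
play_rows(plan="0 0 -0.06 0 0 0 255;0 0 -0.06 0 0 0 255;0 0 0 0 0 0 255")

```text
time_s: 9.45
tcp_pos: [0.6153, 0.0601, 0.195]
tool_rot: [0.786, 0.618, 0.001, 0.0]
wrist_force: [-1.8, 1.0, 9.7]
width: 0.0159
grasp_force: 40.0
```

```bash
python3 s.py
```

```text
76.41 [0.6153 0.0601 0.195 ] [-1.8  1.   9.7] [0.17 0.39 0.09]
```

Request:
play_rows(plan="0 0 -0.06 0 0 0 255;0 0 -0.06 0 0 0 255;0 0 0 0 0 0 255")

```text
time_s: 9.82
tcp_pos: [0.6153, 0.0601, 0.195]
tool_rot: [0.747, 0.664, 0.001, 0.0]
wrist_force: [-1.8, 1.4, 9.6]
width: 0.0156
grasp_force: 40.0
```

```bash
python3 s.py
```

```text
83.28 [0.6153 0.0601 0.195 ] [-1.8  1.4  9.6] [0.12 0.4  0.02]
```

Request:
play_rows(plan="0 0 -0.06 0 0 0 255;0 0 -0.06 0 0 0 255;0 0 0 0 0 0 255")

```text
time_s: 10.2
tcp_pos: [0.6153, 0.0601, 0.1948]
tool_rot: [0.706, 0.708, 0.001, 0.0]
wrist_force: [-1.0, 0.6, 6.8]
width: 0.0159
grasp_force: 40.0
```

```bash
python3 s.py
```

```text
90.16 [0.6153 0.0601 0.1948] [-1.   0.6  6.8] [ 0.13  0.07 -0.03]
```

Request:
play_rows(plan="0 0 -0.05 0 0 0 255;0 0 0 0 0 0 255")

```text
time_s: 10.45
tcp_pos: [0.6147, 0.0599, 0.194]
tool_rot: [0.689, 0.725, -0.0, 0.0]
wrist_force: [-0.8, -0.1, -0.6]
width: 0.0156
grasp_force: 40.0
```

```bash
python3 s.py
```

```text
92.97 [0.6147 0.0599 0.194 ] [-0.8 -0.1 -0.6] [-0.05  0.06  0.  ]
```

The force vanished, so the lugs are over the gaps. I'll ease the cap down.

Request:
play_rows(plan="0 0 -0.04 0 0 1 255;0 0 0 0 0 1 255;0 0 0 0 0 1 255;0 0 0 0 0 0 255")

```text
time_s: 10.95
tcp_pos: [0.6146, 0.06, 0.1908]
tool_rot: [0.674, 0.739, -0.0, -0.0]
wrist_force: [-0.8, 0.1, -0.3]
width: 0.0156
grasp_force: 40.0
```

```bash
python3 s.py
```

```text
95.23 [0.6146 0.06   0.1908] [-0.8  0.1 -0.3] [-0.06 -0.07  0.03]
```

Request:
play_rows(plan="0 0 0 0 0 1 255;0 0 0 0 0 1 255;0 0 0 0 0 0 255")

```text
time_s: 11.32
tcp_pos: [0.6147, 0.06, 0.1888]
tool_rot: [0.674, 0.739, -0.0, -0.0]
wrist_force: [0.1, -0.4, -1.1]
width: 0.0157
grasp_force: 40.0
```

```bash
python3 s.py
```

```text
95.26 [0.6147 0.06   0.1888] [ 0.1 -0.4 -1.1] [-0.04 -0.1   0.08]
```

Request:
play_rows(plan="0 0 0 0 0 0.8 255;0 0 0 0 0 0.8 255;0 0 0 0 0 0 255")

```text
time_s: 11.7
tcp_pos: [0.6148, 0.06, 0.1875]
tool_rot: [0.674, 0.739, 0.0, 0.0]
wrist_force: [-0.0, 0.6, 1.7]
width: 0.0159
grasp_force: 40.0
```

```bash
python3 s.py
```

```text
95.27 [0.6148 0.06   0.1875] [-0.   0.6  1.7] [-0.13  0.08 -0.02]
```

Request:
play_rows(plan="0 0 0.06 0 0 0 255;0 0 0.06 0 0 0 255;0 0 0.06 0 0 0.3 255;0 0 0 0 0 0 255")

```text
time_s: 12.2
tcp_pos: [0.6147, 0.06, 0.1869]
tool_rot: [0.737, 0.675, -0.0, -0.0]
wrist_force: [-0.4, 0.4, -0.9]
width: 0.0158
grasp_force: 40.0
```

```bash
python3 s.py
```

```text
84.98 [0.6147 0.06   0.1869] [-0.4  0.4 -0.9] [ 0.02 -0.02  0.03]
```

Request:
play_rows(plan="0 0 0.06 0 0 0.34 255;0 0 0.06 0 0 0.34 255;0 0 0.06 0 0 0.34 255;0 0 0 0 0 0 255")

```text
time_s: 12.7
tcp_pos: [0.6147, 0.06, 0.186]
tool_rot: [0.795, 0.607, -0.0, -0.0]
wrist_force: [-0.6, -0.7, -0.2]
width: 0.0153
grasp_force: 40.0
```

```bash
python3 s.py
```

```text
74.74 [0.6147 0.06   0.186 ] [-0.6 -0.7 -0.2] [-0.05 -0.04 -0.04]
```

Request:
play_rows(plan="0 0 0.06 0 0 0.34 255;0 0 0.06 0 0 0.34 255;0 0 0 0 0 0 255")

```text
time_s: 13.08
tcp_pos: [0.6147, 0.06, 0.1853]
tool_rot: [0.83, 0.558, -0.0, -0.0]
wrist_force: [0.7, 0.4, -0.2]
width: 0.0162
grasp_force: 40.0
```

```bash
python3 s.py
```

```text
67.9 [0.6147 0.06   0.1853] [ 0.7  0.4 -0.2] [-0.1  -0.07  0.01]
```

Request:
play_rows(plan="0 0 0.06 0 0 0.34 255;0 0 0.06 0 0 0.34 255;0 0 0.06 0 0 0.34 255;0 0 0 0 0 0 255")

```text
time_s: 13.58
tcp_pos: [0.6147, 0.06, 0.1843]
tool_rot: [0.876, 0.482, -0.0, 0.0]
wrist_force: [-0.0, 0.5, -1.2]
width: 0.0156
grasp_force: 40.0
```

```bash
python3 s.py
```

```text
57.6 [0.6147 0.06   0.1843] [-0.   0.5 -1.2] [ 0.   -0.07 -0.  ]
```

Request:
play_rows(plan="0 0 0.06 0 0 0.34 255;0 0 0.06 0 0 0.34 255;0 0 0 0 0 0 255")

```text
time_s: 13.95
tcp_pos: [0.6147, 0.06, 0.1837]
tool_rot: [0.904, 0.428, -0.0, -0.0]
wrist_force: [0.3, 0.4, -0.3]
width: 0.0157
grasp_force: 40.0
```

```bash
python3 s.py
```

```text
50.74 [0.6147 0.06   0.1837] [ 0.3  0.4 -0.3] [-0.08 -0.07  0.03]
```

Request:
play_rows(plan="0 0 0.04 0 0 0.3 255;0 0 0.04 0 0 0.3 255;0 0 0 0 0 0 255")

```text
time_s: 14.32
tcp_pos: [0.6149, 0.06, 0.1834]
tool_rot: [0.92, 0.392, 0.0, 0.0]
wrist_force: [-0.2, -0.5, 3.1]
width: 0.0156
grasp_force: 40.0
```

```bash
python3 s.py
```

```text
46.16 [0.6149 0.06   0.1834] [-0.2 -0.5  3.1] [-0.07  0.04 -0.03]
```

Request:
play_rows(plan="0 0 0.03 0 0 0 255;0 0 0.03 0 0 0 255;0 0 0 0 0 0 255")

```text
time_s: 14.7
tcp_pos: [0.615, 0.06, 0.1834]
tool_rot: [0.932, 0.362, 0.0, 0.0]
wrist_force: [-0.0, -0.6, 5.0]
width: 0.0159
grasp_force: 40.0
```

```bash
python3 s.py
```

```text
42.5 [0.615  0.06   0.1834] [-0.  -0.6  5. ] [-0.1   0.02 -0.07]
```

Request:
play_rows(plan="0 0 0.03 0 0 0 255;0 0 0 0 0 0 255")

```text
time_s: 14.95
tcp_pos: [0.6151, 0.06, 0.1834]
tool_rot: [0.937, 0.348, 0.0, 0.0]
wrist_force: [-0.2, -0.7, 5.4]
width: 0.0158
grasp_force: 40.0
```

```bash
python3 s.py
```

```text
40.79 [0.6151 0.06   0.1834] [-0.2 -0.7  5.4] [-0.09 -0.02 -0.01]
```

Request:
play_rows(plan="0 0 0.03 0 0 0 255;0 0 0.03 0 0 0 255;0 0 0 0 0 0 255")

```text
time_s: 15.32
tcp_pos: [0.6149, 0.0598, 0.1833]
tool_rot: [0.947, 0.32, 0.0, 0.0]
wrist_force: [-1.3, -1.0, 7.3]
width: 0.0157
grasp_force: 40.0
```

```bash
python3 s.py
```

```text
37.38 [0.6149 0.0598 0.1833] [-1.3 -1.   7.3] [-0.43  0.13  0.29]
```

Request:
play_rows(plan="0 0 0.03 0 0 0 255;0 0 0 0 0 0 255")

```text
time_s: 15.58
tcp_pos: [0.6149, 0.0598, 0.1833]
tool_rot: [0.952, 0.307, 0.0, 0.0]
wrist_force: [-0.8, -2.5, 5.9]
width: 0.0159
grasp_force: 40.0
```

```bash
python3 s.py
```

```text
35.71 [0.6149 0.0598 0.1833] [-0.8 -2.5  5.9] [-0.4   0.12  0.82]
```

The torque rise shows it is home. I'll back off to relieve the torque, then release and lift.

Request:
play_rows(plan="0 0 -0.05 0 0 -0.5 255;0 0 0 0 0 0 255")

```text
time_s: 15.82
tcp_pos: [0.6147, 0.06, 0.1834]
tool_rot: [0.944, 0.33, 0.0, 0.0]
wrist_force: [0.5, -0.6, -0.8]
width: 0.016
grasp_force: 40.0
```

```bash
python3 s.py
```

```text
38.53 [0.6147 0.06   0.1834] [ 0.5 -0.6 -0.8] [-0.13 -0.39  0.06]
```

Request:
play_rows(plan="0 0 0 0 0 0 150;0 0 0 0 0 0 100;0 0 0 0 0 0 100;0 0 0 0 0 0 100;0 0 0 0 0 0 100;0 0 0 0 0 -10 100;0 0 0 0 0 -40 100;0 0 0 0 0 -60 100;0 0 0 0 0 -60 100;0 0 0 -60 0 0 100;0 0 0 -60 0 0 100;0 0 0 -60 0 0 100;0 0 0 0 0 0 100;0 0 0 0 0 0 100")

```text
time_s: 17.58
tcp_pos: [0.4744, -0.0522, 0.3544]
tool_rot: [0.944, 0.33, 0.001, 0.0]
wrist_force: [0.6, -0.2, -0.5]
width: 0.0553
grasp_force: 0.0
```

```bash
python3 s.py
python3 - <<'E'
from h import *
ims=[]
for n,u,v in(("scene",396,215),("top",252,193)):
    p,d=get_image(n);W=cloud(n,d);q=W[(abs(W[...,0]-.614)<.04)&(abs(W[...,1]-.06)<.04)&(d>0)]
    for lo,hi in((.172,.188),(.198,.215)):
        s=q[(q[:,2]>lo)&(q[:,2]<hi)]
        if len(s)>4:print(n,len(s),np.median(s[:,2]),cv2.minAreaRect((s[:,:2]*1000).astype(np.float32)))
    ims.append(cv2.resize(p[v-40:v+40,u-40:u+40,::-1],(390,390)))
cv2.imwrite("pics/e.png",np.hstack(ims))
E
```

```text
38.52 [ 0.4744 -0.0522  0.3544] [ 0.6 -0.2 -0.5] [ 0.04 -0.02  0.  ]
scene 556 0.18036245488571234 ((621.526611328125, 53.898704528808594), (60.257850646972656, 42.265106201171875), 48.80419158935547)
scene 346 0.2054709670149374 ((614.6133422851562, 60.32838439941406), (51.798316955566406, 18.86398696899414), 37.91035461425781)
top 369 0.1801256669207758 ((617.6301879882812, 62.75014877319336), (46.39585494995117, 60.23224639892578), 38.4439697265625)
top 164 0.20609858974516748 ((617.7314453125, 62.77072525024414), (42.16510009765625, 15.784571647644043), 38.62089920043945)
```

View pics/e.png

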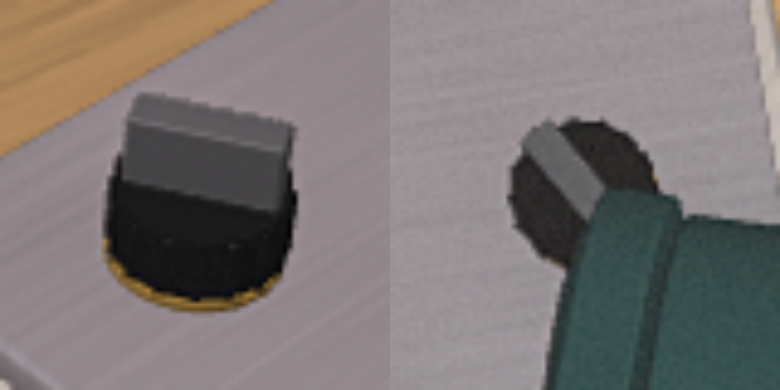

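The cap sits square and low on the neck, with only the brass flange showing at its edge. Its disc top measures 0.180 m, which is the fully-home height, and the gripper is clear.

```bash
python3 -c "
from bench import *
print(close_job())"
```

```text
the job is handed in; nothing more can be done
None
```

The cap is screwed fully home on the filler neck and released: its disc top measures 0.180 m, the fully-home height, and it looks level. The axial push stayed under about 10 N, but the last small turn onto the home stop reached about 0.8 N m, over the 0.3 N m limit, before I backed off. The spool and tin were never touched, and the job is handed in with no verdict shown.

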